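# Kit up a batch of armrests at the stapling bench

## Robot

A 7-joint arm with a two-finger parallel gripper is mounted at the origin on the work surface. World frame = base frame: x ahead of the robot, y to its left, z up, the work surface at z = 0. Lengths are in m, angles in rad, forces in N, time in s.
With the tool pointing down it reaches from about 0.425 to 1.025 m from the base axis. Payload 9.4 kg.
Tool frame: the origin (TCP) lies on the centre line of the jaws, within the pads' length; the fingertips stand 8 mm ahead of it and the grasp point (between the pads) lies 11 mm behind it; z points along the fingers, y is the line along which they close (so a half turn about z gives the same grasp; the last joint's range is limited). The gripper opens to 85 mm and grips with 20 to 120 N. Pads are 22 mm wide; open, the fingers measure 114 mm over their backs; the gripper's body (76 mm by 85 mm) begins 54 mm behind the grasp point. The pads swing forward as they close: fully open they stand 13 mm farther back than shut.
Start: joints at [-1.297, 0.599, -0.003, 1.599, 0.002, 0.943, -0.08], TCP at [0.249, 0.681, 0.239] pointing down, gripper open.
Joint ranges: [-2.57, 2.57], [-0.35, 1.97], [-1.29, 1.29], [0.11, 2.56], [-1.05, 4.19], [0.11, 1.86], [-2.63, 2.63]. Speed limits (rad/s): [2.22, 2.22, 3.01, 3.01, 3.14, 3.14, 3.14].

## Interface

Orientations are given as a 3x3 rotation matrix whose columns are the frame's x, y, z axes.
In Python, from workcell import ctrl gives the robot as it stands. Calls block until the motion is done:
- ctrl.goto(position, orientation): joint-space move of the TCP to a pose.
- ctrl.line_to(position, frame=None, velocity=0.15, stop_force=None): straight line of the TCP; frame=None keeps the orientation; velocity is the mean speed in m/s. With stop_force (N) it stops when the force on the tool has changed by that much, and returns True; else False.
- ctrl.move_joints(angles): joint-space move.
- ctrl.let_go() and ctrl.clamp(newtons=None): open the fingers fully, or close them until they stop; newtons is the grip in N (None keeps the last).
- ctrl.dwell(seconds).
- ctrl.solve_ik(position, orientation): joint angles nearest the present ones, or None.
- ctrl.camera(name): name is "scene" or "side" or "wrist"; returns a dict with "pixels" (400x640x3 uint8, red, green, blue), "z_map" (400x640 float32, m along the optical axis (not along the pixel's ray), 0 where there is no reading), "mtx" (3x3 intrinsics, pixels), "position" and "rotation" of the camera in the world. Camera axes: x right, y down, z forward; pixel columns grow to the right and rows downward; lengths in m; the calibration is good to about 2 mm. The wrist camera is an equidistant fisheye: a pixel r from the principal point sees the ray r / f radians off the axis. A picture is of the moment at which its call begins.
A pose or a line that the arm cannot do raises ctrl.PlanningError and nothing moves.
- ctrl.finish_job(): hands the job in; it is judged then, once.
Trained networks look in a picture, given as the dict that the camera call returned (one of the last four; its "shot" number tells which), for a name from the list of things; names that differ only in an ending like _2 or _b are one class to them, and where a whole thing is asked for, a point or a joint stands for the part that bears it (a point fixed in the world has none). Each returns a list of dicts, best first, with "confidence" (0 to 1); they miss things now and then, are a little off and sometimes report something else, mostly with a low value. They report only what shows in the picture. A call takes as long as a camera call.
- ctrl.boxes_of(picture, name): "uv" ([column, row] in pixels, amid what is visible of it).
Readings, each from a call of its own:
- ctrl.get_time(): time.
- ctrl.get_q(): joint angles.
- ctrl.get_qvel(): joint speeds.
- ctrl.get_effort(): joint torques, N m.
- ctrl.get_tool_pos(): TCP position.
- ctrl.get_orientation(): TCP orientation.
- ctrl.get_force(): force on the tool from outside, world axes, zero at the start.
- ctrl.get_moment(): the same for the moment, N m.
- ctrl.get_gripper_width(): finger opening in m.
- ctrl.get_gripper_force(): force on a finger pad.
Only numpy, scipy, OpenCV 4.12 (cv2) and the standard library are available. Lean on these libraries where they do the work, as an engineer would, in place of code of your own. Each camera call takes 0.05 s, during which the arm holds its last target. There are 200 camera calls.

## Task

Get the next armrest batch ready: slide every plywood board that is there down over the two dowels of the steel carrier, so that they lie flat on one another, and pack exactly three of the four staple cartons into the steel chest, leaving the fourth on the bench. Before loading the chest, raise its lid to about upright, let go and keep the hand off it for a couple of seconds to check that it stays up by itself; shut it again once the three cartons lie inside. Leave the stapler, the tape roll and the glue jar where they are.

Things in the scene. Friction and masses are not known exactly. Their poses are not given: they have to be found in the camera images.
- carrier: dark steel bar fixed on the bench, 170 long x 40 wide x 25 high, with two upright dowels, 12 in diameter, 45 either side of its middle along its length; they rise 70 above the bar's top, the last 10 tapering to 4. Origin: centre of its underside; x along its length (the line of the dowels), z up. Boards rest on the bar's top, 25 above the bench, each next one 15 higher
- chest: grey sheet-metal chest fixed on the bench, outside 150 (x) x 240 (y) x 70 high, walls and floor 5 thick, no partitions; with a hinged lid. It can stand left or right of the carrier. Origin: centre of its underside on the bench; -x is its front (towards the robot), y along its width, z up
- lid (a joint): angle of the chest's lid in rad: 0 shut, positive as it opens upwards and backwards about the hinge, stop at 1.75. The lid is 8 thick, about 300 g; the hinge has friction and holds the lid anywhere from about 0.7 rad up; released lower it may sink shut. Moving it takes under 5 N at the handle
- lid_hinge (a point): the hinge axis of the lid: middle of the chest's rear (+x) top edge, 70 above the bench; the axis runs along the chest's y
- lid_handle (a point): centre of the lid's handle: a dark crossbar 16 in diameter and 40 long, parallel to the hinge, on a short 12 thick post; 135 from the hinge towards the front and 40 above the lid's underside plane (32 above the lid's top face). Held by its ends, it can pivot between the fingers
- board1: plywood armrest board, 140 long x 50 wide x 15 thick, 80 g, with two through holes 16 in diameter at 45 either side of its middle along its length. All boards are alike. Origin: centre of its underside; x along its length, y across its width, z up. May be absent (2 or 3 of the boards are there)
- board2: plywood armrest board, 140 long x 50 wide x 15 thick, 80 g, with two through holes 16 in diameter at 45 either side of its middle along its length. All boards are alike. Origin: centre of its underside; x along its length, y across its width, z up. May be absent (2 or 3 of the boards are there)
- board3: plywood armrest board, 140 long x 50 wide x 15 thick, 80 g, with two through holes 16 in diameter at 45 either side of its middle along its length. All boards are alike. Origin: centre of its underside; x along its length, y across its width, z up. May be absent (2 or 3 of the boards are there)
- carton1: closed cardboard carton of staples, 90 long x 40 wide x 50 high, about 350 g. All four are alike. Origin: centre of its underside; x along its length, y across its width, z up
- carton2: closed cardboard carton of staples, 90 long x 40 wide x 50 high, about 350 g. All four are alike. Origin: centre of its underside; x along its length, y across its width, z up
- carton3: closed cardboard carton of staples, 90 long x 40 wide x 50 high, about 350 g. All four are alike. Origin: centre of its underside; x along its length, y across its width, z up
- carton4: closed cardboard carton of staples, 90 long x 40 wide x 50 high, about 350 g. All four are alike. Origin: centre of its underside; x along its length, y across its width, z up
- stapler: grey pneumatic stapler standing at the far side of the bench, about 200 long and 135 high; leave alone. Origin: centre of its underside
- tape: roll of grey webbing tape lying flat, 110 across x 40 high; leave alone. Origin: centre of its underside
- glue: white glue jar, 64 across x 130 high; leave alone. Origin: centre of its underside

How it is judged:
On the way, in this order (a step that is already met when the one before it is completed fails the run):
1. the lid stands open by more than 1.0 rad (about 57 degrees), still, with nothing of the robot touching it, for a full second (value of joint lid above 1 rad and velocity of joint lid between -0.05 and 0.05 rad/s and contact force between each of the fingers, the arm and chest below 0.1 N), for 1 s.
2. three cartons lie in the open chest and the fourth is outside (((x of carton2 in the frame of chest between -0.07 and 0.07 m and y of carton2 in the frame of chest between -0.115 and 0.115 m and z of carton2 in the frame of chest between 0 and 0.032 m and x of carton3 in the frame of chest between -0.07 and 0.07 m and y of carton3 in the frame of chest between -0.115 and 0.115 m and z of carton3 in the frame of chest between 0 and 0.032 m and x of carton4 in the frame of chest between -0.07 and 0.07 m and y of carton4 in the frame of chest between -0.115 and 0.115 m and z of carton4 in the frame of chest between 0 and 0.032 m and not (x of carton1 in the frame of chest between -0.085 and 0.085 m and y of carton1 in the frame of chest between -0.13 and 0.13 m) and height (world z) of carton1 below 0.055 m) or (x of carton1 in the frame of chest between -0.07 and 0.07 m and y of carton1 in the frame of chest between -0.115 and 0.115 m and z of carton1 in the frame of chest between 0 and 0.032 m and x of carton3 in the frame of chest between -0.07 and 0.07 m and y of carton3 in the frame of chest between -0.115 and 0.115 m and z of carton3 in the frame of chest between 0 and 0.032 m and x of carton4 in the frame of chest between -0.07 and 0.07 m and y of carton4 in the frame of chest between -0.115 and 0.115 m and z of carton4 in the frame of chest between 0 and 0.032 m and not (x of carton2 in the frame of chest between -0.085 and 0.085 m and y of carton2 in the frame of chest between -0.13 and 0.13 m) and height (world z) of carton2 below 0.055 m) or (x of carton1 in the frame of chest between -0.07 and 0.07 m and y of carton1 in the frame of chest between -0.115 and 0.115 m and z of carton1 in the frame of chest between 0 and 0.032 m and x of carton2 in the frame of chest between -0.07 and 0.07 m and y of carton2 in the frame of chest between -0.115 and 0.115 m and z of carton2 in the frame of chest between 0 and 0.032 m and x of carton4 in the frame of chest between -0.07 and 0.07 m and y of carton4 in the frame of chest between -0.115 and 0.115 m and z of carton4 in the frame of chest between 0 and 0.032 m and not (x of carton3 in the frame of chest between -0.085 and 0.085 m and y of carton3 in the frame of chest between -0.13 and 0.13 m) and height (world z) of carton3 below 0.055 m) or (x of carton1 in the frame of chest between -0.07 and 0.07 m and y of carton1 in the frame of chest between -0.115 and 0.115 m and z of carton1 in the frame of chest between 0 and 0.032 m and x of carton2 in the frame of chest between -0.07 and 0.07 m and y of carton2 in the frame of chest between -0.115 and 0.115 m and z of carton2 in the frame of chest between 0 and 0.032 m and x of carton3 in the frame of chest between -0.07 and 0.07 m and y of carton3 in the frame of chest between -0.115 and 0.115 m and z of carton3 in the frame of chest between 0 and 0.032 m and not (x of carton4 in the frame of chest between -0.085 and 0.085 m and y of carton4 in the frame of chest between -0.13 and 0.13 m) and height (world z) of carton4 below 0.055 m)) and value of joint lid above 0.3 rad), for 0.2 s.
At the end, for the whole second after the job is handed in: every board lies flat on the carrier over both dowels (centre within 6 mm, 0.07 rad; tilt under 0.05 rad; underside under 60 mm high), exactly three cartons lie on the chest's floor, the fourth is on the bench outside, the lid is shut (under 0.06 rad), all at rest (horizontal distance between each of board1, board2, board3 and carrier below 0.006 m and angle between the x axis of each of board1, board2, board3 and the x axis of carrier, either way round below 0.07 rad and angle between the z axis of each of board1, board2, board3 and the z axis of carrier, either way round below 0.05 rad and z of board1 in the frame of carrier between 0.02 and 0.06 m and linear speed of each of board1, board2, board3, carton1, carton2, carton3, carton4 below 0.02 m/s and z of board2 in the frame of carrier between 0.02 and 0.06 m and z of board3 in the frame of carrier between 0.02 and 0.06 m and ((x of carton2 in the frame of chest between -0.07 and 0.07 m and y of carton2 in the frame of chest between -0.115 and 0.115 m and z of carton2 in the frame of chest between 0 and 0.032 m and x of carton3 in the frame of chest between -0.07 and 0.07 m and y of carton3 in the frame of chest between -0.115 and 0.115 m and z of carton3 in the frame of chest between 0 and 0.032 m and x of carton4 in the frame of chest between -0.07 and 0.07 m and y of carton4 in the frame of chest between -0.115 and 0.115 m and z of carton4 in the frame of chest between 0 and 0.032 m and not (x of carton1 in the frame of chest between -0.085 and 0.085 m and y of carton1 in the frame of chest between -0.13 and 0.13 m) and height (world z) of carton1 below 0.055 m) or (x of carton1 in the frame of chest between -0.07 and 0.07 m and y of carton1 in the frame of chest between -0.115 and 0.115 m and z of carton1 in the frame of chest between 0 and 0.032 m and x of carton3 in the frame of chest between -0.07 and 0.07 m and y of carton3 in the frame of chest between -0.115 and 0.115 m and z of carton3 in the frame of chest between 0 and 0.032 m and x of carton4 in the frame of chest between -0.07 and 0.07 m and y of carton4 in the frame of chest between -0.115 and 0.115 m and z of carton4 in the frame of chest between 0 and 0.032 m and not (x of carton2 in the frame of chest between -0.085 and 0.085 m and y of carton2 in the frame of chest between -0.13 and 0.13 m) and height (world z) of carton2 below 0.055 m) or (x of carton1 in the frame of chest between -0.07 and 0.07 m and y of carton1 in the frame of chest between -0.115 and 0.115 m and z of carton1 in the frame of chest between 0 and 0.032 m and x of carton2 in the frame of chest between -0.07 and 0.07 m and y of carton2 in the frame of chest between -0.115 and 0.115 m and z of carton2 in the frame of chest between 0 and 0.032 m and x of carton4 in the frame of chest between -0.07 and 0.07 m and y of carton4 in the frame of chest between -0.115 and 0.115 m and z of carton4 in the frame of chest between 0 and 0.032 m and not (x of carton3 in the frame of chest between -0.085 and 0.085 m and y of carton3 in the frame of chest between -0.13 and 0.13 m) and height (world z) of carton3 below 0.055 m) or (x of carton1 in the frame of chest between -0.07 and 0.07 m and y of carton1 in the frame of chest between -0.115 and 0.115 m and z of carton1 in the frame of chest between 0 and 0.032 m and x of carton2 in the frame of chest between -0.07 and 0.07 m and y of carton2 in the frame of chest between -0.115 and 0.115 m and z of carton2 in the frame of chest between 0 and 0.032 m and x of carton3 in the frame of chest between -0.07 and 0.07 m and y of carton3 in the frame of chest between -0.115 and 0.115 m and z of carton3 in the frame of chest between 0 and 0.032 m and not (x of carton4 in the frame of chest between -0.085 and 0.085 m and y of carton4 in the frame of chest between -0.13 and 0.13 m) and height (world z) of carton4 below 0.055 m)) and value of joint lid below 0.06 rad); the robot touches nothing.
It fails at once if the stapler is shifted by more than 30 mm (distance of stapler from where it was at the start of the episode above 0.03 m).
It fails at once if the tape roll is shifted by more than 30 mm (distance of tape from where it was at the start of the episode above 0.03 m).
It fails at once if the glue jar is shifted by more than 30 mm (distance of glue from where it was at the start of the episode above 0.03 m).
Of board1, board2, board3 only 2 to 3 are there at a start; the rules pass over those that are not, and their reading is None.
At some moment in a run one of board1, board2, board3 may be knocked a few centimetres aside while the robot is not near it.
Once in a run the grip may slacken for a moment while it holds something.
It also fails if it takes over 210 s, if anything falls off the work surface, if the arm or the gripper's body presses on something with over 40 N, if the wrist force passes 120 N, or if a joint passes its speed limit or range.

## Working session

There is one attempt and no reset: what is moved stays moved. The work goes in short steps, each a Python script; the robot and the scene stay as the last script left them, time stands still between calls to the robot, and variables do not carry over. Pictures are saved under pics/ and viewed, at most 14 in all, crops included, and the job is handed in when it is done.

```bash
ls; mkdir -p pics
python3 - <<'E'
from workcell import ctrl
import cv2,numpy as np
for n in ["scene","side"]:
    p=ctrl.camera(n); cv2.imwrite(f"pics/{n}0.png",p["pixels"][:,:,::-1])
    print(n,p["position"],p["rotation"],p["mtx"])
    for k in ["carrier","chest","lid","lid_handle","board1","carton1","stapler","tape","glue"]:
        r=ctrl.boxes_of(p,k)
        for d in r[:6]:
            u,v=map(int,d["uv"]); z=p["z_map"][v,u]
            P=p["position"]+p["rotation"]@(np.linalg.inv(p["mtx"])@[u,v,1]*z)
            print(k,[u,v],round(d["confidence"],2),np.round(P,3))
E
```

```text
pics
workcell.py
scene [1.11210986 0.24738196 0.81910287] [[-0.40699144  0.69914599 -0.58783744]
 [ 0.91337814  0.30450881 -0.27021242]
 [-0.00991625 -0.64689201 -0.76251714]] [[395.39256298   0.         324.44198976]
 [  0.         395.39256298 201.28781129]
 [  0.           0.           1.        ]]
carrier [295, 200] 0.84 [ 0.525 -0.108  0.022]
chest [369, 226] 0.9 [0.567 0.11  0.076]
chest [375, 219] 0.29 [0.542 0.116 0.076]
lid [253, 142] 0.62 [ 0.395 -0.31   0.05 ]
lid [375, 221] 0.59 [0.548 0.119 0.077]
lid_handle [370, 217] 0.82 [0.542 0.104 0.078]
lid_handle [223, 257] 0.32 [ 0.802 -0.125  0.133]
board1 [453, 294] 0.66 [0.624 0.333 0.014]
board1 [472, 217] 0.64 [0.389 0.331 0.015]
board1 [463, 251] 0.63 [0.5   0.331 0.012]
carton1 [238, 157] 0.87 [ 0.466 -0.317  0.049]
carton1 [250, 140] 0.85 [ 0.39  -0.323  0.049]
carton1 [220, 179] 0.66 [ 0.557 -0.318  0.046]
stapler [223, 255] 0.89 [ 0.798 -0.127  0.133]
stapler [463, 253] 0.58 [0.508 0.332 0.014]
tape [299, 293] 0.61 [0.753 0.015 0.   ]
tape [463, 250] 0.2 [0.5   0.33  0.015]
glue [362, 313] 0.66 [0.8   0.177 0.131]
side
[... 290 characters left out ...]
r [298, 245] 0.86 [ 0.52  -0.12   0.024]
carrier [302, 196] 0.61 [0.533 0.032 0.077]
chest [302, 197] 0.67 [0.533 0.028 0.076]
lid [305, 183] 0.64 [0.543 0.104 0.076]
lid_handle [306, 187] 0.62 [0.545 0.076 0.079]
board1 [330, 158] 0.78 [0.635 0.373 0.013]
board1 [289, 159] 0.67 [0.488 0.376 0.011]
board1 [256, 164] 0.52 [0.374 0.334 0.016]
carton1 [334, 301] 0.84 [ 0.599 -0.344  0.05 ]
carton1 [230, 310] 0.79 [ 0.377 -0.359  0.049]
carton1 [262, 314] 0.75 [ 0.445 -0.372  0.048]
carton1 [303, 310] 0.72 [ 0.532 -0.366  0.05 ]
stapler [399, 238] 0.56 [ 0.757 -0.224  0.123]
tape [380, 204] 0.91 [0.768 0.074 0.015]
glue [376, 173] 0.93 [0.76  0.139 0.085]
glue [304, 187] 0.52 [0.539 0.08  0.077]
```

View pics/scene0.png

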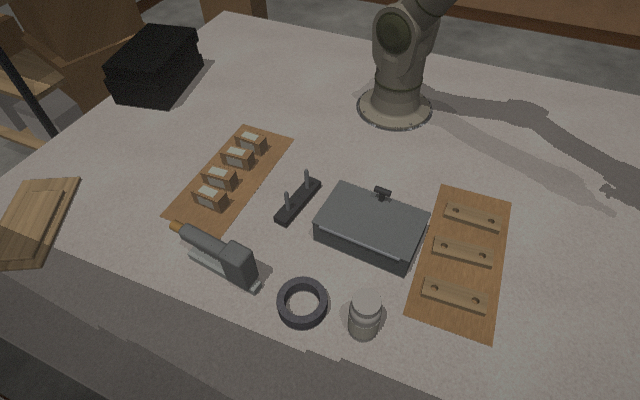

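View pics/side0.png

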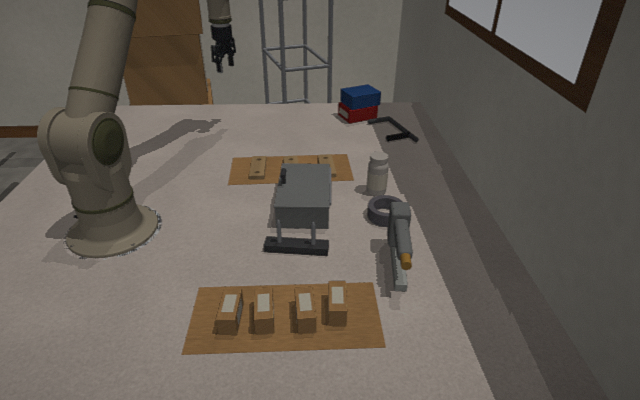

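The scene picture shows three boards on the right mat (453,294), (463,251) and (472,217). The chest is at (370,225), with its handle at (382,190) facing the robot. The carrier is at (298,200), and four cartons sit on the left mat between (250,140) and (210,195). The side picture agrees. Next I'll measure everything from the fused depth clouds.

```bash
cat > h.py <<'E'
from workcell import ctrl
import cv2,numpy as np
def cloud(n):
    p=ctrl.camera(n); z=p["z_map"]; v,u=np.nonzero(z>0)
    P=(np.linalg.inv(p["mtx"])@np.array([u,v,np.ones(len(u))])*z[v,u]).T@p["rotation"].T+p["position"]
    return P
def crop(P,x,y,z):
    return P[(P[:,0]>x[0])&(P[:,0]<x[1])&(P[:,1]>y[0])&(P[:,1]<y[1])&(P[:,2]>z[0])&(P[:,2]<z[1])]
def blobs(P,cell=.002,amin=100,close=3):
    """top-down grid -> list of (cx,cy,yaw of long axis,long,short,ztop)"""
    if len(P)<20: return []
    o=P[:,:2].min(0)-.01; ij=((P[:,:2]-o)/cell).astype(int); m=np.zeros(ij.max(0)+8,np.uint8); m[ij[:,0],ij[:,1]]=1
    m=cv2.morphologyEx(m,cv2.MORPH_CLOSE,np.ones((close,close)))
    n,l=cv2.connectedComponents(m); out=[]
    lab=l[ij[:,0],ij[:,1]]
    for k in range(1,n):
        q=P[lab==k]
        if len(q)<amin: continue
        (c,s,a)=cv2.minAreaRect((q[:,:2]*1000).astype(np.float32))
        a=np.radians(a)
        if s[0]<s[1]: a+=np.pi/2; s=s[::-1]
        a=(a+np.pi/2)%np.pi-np.pi/2
        out.append([c[0]/1000,c[1]/1000,a,s[0]/1000,s[1]/1000,np.median(q[:,2])])
    return out
def show(b):
    for r in b: print(np.round(r,4))
def R(yaw):
    "tool down, tool y (closing line) at heading yaw"
    y=np.array([np.cos(yaw),np.sin(yaw),0]); z=np.array([0,0,-1.]); return np.c_[np.cross(y,z),y,z]
E
python3 - <<'E'
from h import *
for n in ["scene","side"]:
    P=cloud(n); print(n)
    for nm,b in dict(boards=((.2,.8),(.23,.5),(.009,.03)),cart=((.3,.7),(-.5,-.22),(.04,.06)),lid=((.4,.7),(-.05,.25),(.07,.086)),handle=((.4,.7),(-.05,.25),(.095,.13)),carr=((.4,.65),(-.2,-.03),(.018,.03)),dow=((.4,.65),(-.2,-.03),(.04,.12))).items():
        print(nm); show(blobs(crop(P,*b),amin=15))
E
```

```text
scene
boards
[ 0.3819  0.3325 -1.5645  0.1401  0.0549  0.0143]
[ 0.4995  0.33   -1.4687  0.1405  0.0548  0.0144]
[ 0.6218  0.3362 -1.5252  0.1403  0.0543  0.0143]
cart
[ 0.3743 -0.3338  1.5298  0.0933  0.0449  0.0487]
[ 0.447  -0.3357 -1.5202  0.092   0.0441  0.0486]
[ 0.5376 -0.3372 -1.4787  0.0907  0.0431  0.0485]
[ 0.6084 -0.3197  1.5068  0.092   0.0428  0.0485]
lid
[0.5421 0.1064 1.5138 0.2441 0.1615 0.0772]
handle
[ 0.481   0.11   -1.5651  0.0403  0.0169  0.1143]
carr
[ 0.5171 -0.104  -0.1331  0.1722  0.0418  0.0239]
dow
[ 0.4741 -0.0962 -0.734   0.0126  0.0094  0.0705]
[ 0.5643 -0.1089 -0.9638  0.0113  0.0083  0.0692]
side
boards
[0.3795 0.2885 1.5608 0.0692 0.0494 0.0141]
[ 0.3796  0.3436 -0.8214  0.0464  0.0283  0.0147]
[ 0.366   0.3763 -1.1038  0.0311  0.0106  0.0143]
[0.3794 0.3866 0.4252 0.0199 0.0151 0.0137]
[0.3902 0.3664 0.7302 0.0308 0.0104 0.014 ]
[0.4803 0.3784 0.5118 0.038  0.028  0.014 ]
[ 0.5016  0.3527 -0.1598  0.0316  0.0162  0.0144]
[ 0.508   0.3797 -1.4248  0.0254  0.0136  0.0135]
[0.6165 0.3522 0.136  0.0463 0.0343 0.0142]
[ 0.623   0.3857 -0.1671  0.0335  0.0099  0.0141]
[ 0.6389  0.294  -1.4952  0.0381  0.0125  0.0142]
cart
[ 0.3717 -0.3392  1.5155  0.0931  0.041   0.0495]
[ 0.4456 -0.3405 -1.4963  0.0925  0.0394  0.0496]
[ 0.535  -0.3427 -1.4988  0.0914  0.0399  0.0494]
[ 0.6067 -0.3254  1.5136  0.0909  0.0396  0.0492]
lid
[0.5385 0.1007 1.5097 0.2488 0.1571 0.0772]
handle
[ 0.4775  0.1038 -1.569   0.0439  0.0147  0.1144]
carr
[ 0.5143 -0.1094 -0.1543  0.1697  0.0475  0.0241]
dow
[ 0.4702 -0.1047 -1.4482  0.0139  0.0114  0.0693]
[ 0.5586 -0.1182  1.512   0.0108  0.008   0.0681]
```

```bash
cat >> h.py <<'E'
CH=np.array([.5395,.1035]); CY=-.06
ex=np.array([np.cos(CY),np.sin(CY)]); ey=np.array([-ex[1],ex[0]])
def chest(x,y,z): return np.r_[CH+x*ex+y*ey,z]
def handle_tcp(a):
    return chest(.075-.135*np.cos(a)+.04*np.sin(a),0,.07+.135*np.sin(a)+.04*np.cos(a)-.011)
RC=R(np.pi/2+CY)
E
python3 - <<'E'
from h import *
p=handle_tcp(0)
q=min((s for s in (ctrl.solve_ik(p+[0,0,.1],M) for M in (RC,R(CY-np.pi/2))) if s is not None),key=lambda s:abs(s[6]))
print(np.round(q,2),ctrl.get_q())
ctrl.move_joints(q); M=ctrl.get_orientation()
print(ctrl.line_to(p,velocity=.15,stop_force=10)); ctrl.clamp(30)
print("w",ctrl.get_gripper_width(),ctrl.get_force(),ctrl.get_time())
w=cv2.imwrite("pics/w1.png",ctrl.camera("wrist")["pixels"][:,:,::-1])
for a in np.linspace(0,1.4,11)[1:]:
    ctrl.line_to(handle_tcp(a),velocity=.12); print(round(a,2),np.round(ctrl.get_force(),1),round(ctrl.get_gripper_width(),4))
ctrl.let_go(); ctrl.line_to(handle_tcp(a)+[0,0,.15],velocity=.25); ctrl.dwell(1.5)
p=ctrl.camera("side");cv2.imwrite("pics/s1.png",p["pixels"][:,:,::-1]); print(ctrl.get_time())
E
```

```text
[-0.31  0.38 -0.03  2.17  0.02  0.6   1.15] [-1.29668524  0.59932493 -0.00248291  1.59941728  0.00177678  0.94287008
 -0.0797828 ]
False
w 0.03930050824668936 [-3.06202688  4.57022607 11.29847046] 4.6167
0.14 [-0.   6.4 -1.7] 0.0393
0.28 [ 0.2  5.7 -1.2] 0.0394
0.42 [-0.4  5.9 -0.7] 0.0393
0.56 [-0.7  6.5  0.1] 0.0391
0.7 [-1.5  5.6  0.5] 0.0391
0.84 [-1.1  5.5  1.6] 0.0391
0.98 [-1.9  6.5  3. ] 0.0392
1.12 [-1.3  5.1  2.7] 0.0393
1.26 [-0.5  5.8  4.4] 0.0396
1.4 [-0.3  5.6  3.7] 0.0396
10.65
```

View pics/s1.png

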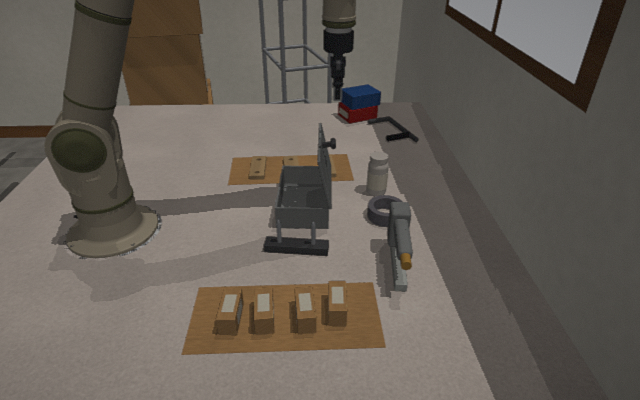

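The side picture shows the lid standing upright by itself at (325,165) with the hand well clear. Next is the cartons. Neighbouring cartons stand close together, so I'll offset each grasp away from the neighbour.

```bash
cat >> h.py <<'E'
def best(p,yaw):
    c=[s for s in (ctrl.solve_ik(p,R(yaw+k)) for k in (0,np.pi)) if s is not None]
    q=ctrl.get_q(); return min(c,key=lambda s:np.abs(s-q).max())
def mv(p,yaw): ctrl.move_joints(best(np.array(p),yaw))
def up(z,v=.3):
    t=ctrl.get_tool_pos(); ctrl.line_to([t[0],t[1],z],velocity=v)
CY2=np.pi/2+CY
def carton(c,off,ypl,push=0):
    n=c[2]-np.pi/2; d=np.array([np.cos(n),np.sin(n)])
    if d[0]<0: d=-d
    t=np.r_[np.array(c[:2])+off*d,.025]
    mv(t+[0,0,.1],n); print("down",ctrl.line_to(t,velocity=.2,stop_force=15))
    ctrl.clamp(45); print("w",ctrl.get_gripper_width()); up(.2)
    mv(chest(-.02,ypl,.2),CY2); print("held",ctrl.get_gripper_width(),np.round(ctrl.get_force(),1))
    print("place",ctrl.line_to(chest(-.02,ypl,.033),velocity=.15,stop_force=12), ctrl.get_tool_pos())
    ctrl.let_go(); up(.13)
    if push:
        s=np.sign(ypl); ctrl.clamp(20); print("shut",ctrl.get_gripper_width())
        ctrl.line_to(chest(-.02,ypl-s*.0425,.13),velocity=.2); print(ctrl.line_to(chest(-.02,ypl-s*.0425,.04),velocity=.2,stop_force=12))
        print("push",ctrl.line_to(chest(-.02,s*.057,.04),velocity=.08,stop_force=15)); up(.13); ctrl.let_go()
    up(.25); print("t",ctrl.get_time())
E
python3 - <<'E'
from h import *
B=[sorted(blobs(crop(cloud(n),(.3,.7),(-.5,-.22),(.0465,.06)))) for n in("scene","side")]
show(B[0]);show(B[1])
C=(np.array([[b[0],b[1],b[2]%np.pi] for b in B[0]])+[[b[0],b[1],b[2]%np.pi] for b in B[1]])/2
np.save("C.npy",C); carton(C[0],-.010,.05,1)
p=ctrl.camera("scene");cv2.imwrite("pics/c1.png",p["pixels"][:,:,::-1])
E
```

```text
[ 0.3741 -0.3333  1.5175  0.0902  0.0421  0.0491]
[ 0.4478 -0.3353 -1.4963  0.0904  0.0426  0.049 ]
[ 0.5379 -0.3374 -1.4864  0.0904  0.0433  0.049 ]
[ 0.6085 -0.3196  1.5191  0.0914  0.0417  0.0489]
[ 0.3718 -0.3387  1.5208  0.0928  0.0406  0.0496]
[ 0.4457 -0.3404 -1.487   0.0925  0.039   0.0497]
[ 0.5349 -0.3419 -1.4982  0.093   0.04    0.0496]
[ 0.6067 -0.3254  1.5134  0.0926  0.0396  0.0494]
down False
w 0.03928196690459156
held 0.03911351858991551 [-0.2 -0.3 -2.6]
place False [0.52293402 0.1546323  0.03341224]
shut -0.0001268322096445722
False
push False
t 23.05
```

View pics/c1.png

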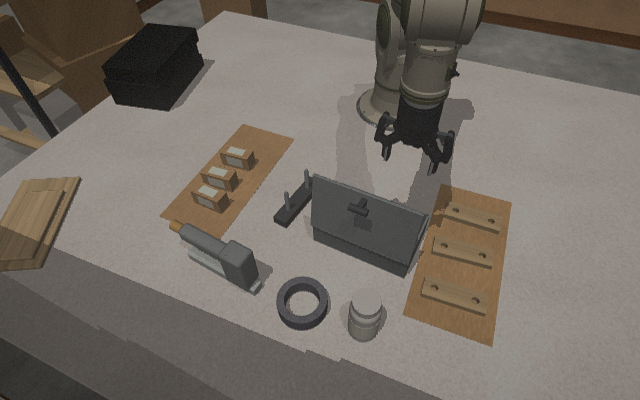

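The scene picture shows three cartons left on the mat at (237,157), (220,178) and (210,197), and nothing else disturbed. The lid hides the chest interior from this view. I'll do the other two.

Run:
```python
from h import *
C=np.load("C.npy")
def inside():
    P=cloud("side"); Q=P-np.r_[CH,0]; L=np.c_[Q[:,:2]@ex,Q[:,:2]@ey,P[:,2]]
    show(blobs(crop(L,(-.069,.06),(-.113,.113),(.045,.062)),amin=10))
inside()
carton(C[1],-.003,-.05,1); inside()
carton(C[3],.010,0,0); mv([.5,-.1,.35],CY2); inside()
p=ctrl.camera("side");cv2.imwrite("pics/c2.png",cv2.resize(p["pixels"][110:350,180:440,::-1],None,fx=2,fy=2))
```

```text
[-0.0137  0.0832  0.006   0.0887  0.0506  0.0538]
down False
w 0.03953992787452095
held 0.039314815221582276 [-0.3 -0.2 -3. ]
place False [0.51701149 0.05473472 0.03364424]
shut 0.00014205738830282903
False
push False
t 34.9333
[-0.0223 -0.0824  0.0274  0.0862  0.0216  0.0545]
[-0.0169  0.0854 -0.0493  0.0964  0.0512  0.0534]
down False
w 0.03945163259778647
held 0.039174868066966885 [ 0.5 -0.4 -2.4]
place True [0.52013971 0.10432243 0.03249389]
t 42.6333
[-0.0208 -0.0818  0.0022  0.0883  0.0225  0.0544]
[-0.0191 -0.0027 -0.0585  0.0908  0.0484  0.0537]
[-0.0135  0.0861 -0.0894  0.0886  0.0512  0.0539]
[0.0265 0.1109 0.0114 0.0193 0.004  0.0542]
```

View pics/c2.png

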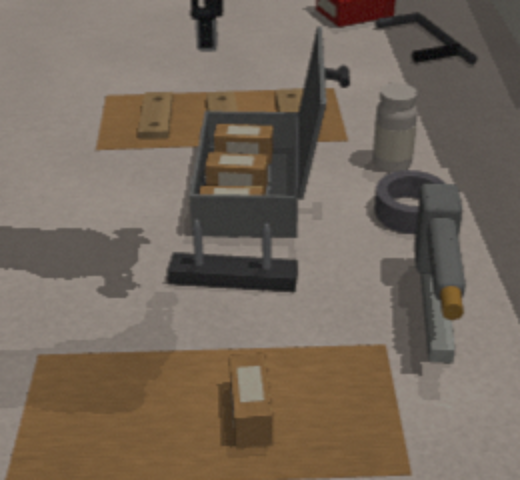

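The picture shows three cartons lying flat in the chest at (243,135), (237,165) and (232,192). The fourth is on the mat at (250,400), and the lid is still up. Now I'll shut the lid.

Run:
```python
from h import *
# actual handle position with lid up
print("h"); show(blobs(crop(cloud("scene"),(.52,.7),(.05,.16),(.18,.26)),amin=10))
p=handle_tcp(1.4); mv(p+[0,0,.12],CY2)
print(ctrl.line_to(p,velocity=.2,stop_force=10)); ctrl.clamp(30); print(ctrl.get_gripper_width())
for a in np.linspace(1.4,0,11)[1:]: ctrl.line_to(handle_tcp(a),velocity=.12)
ctrl.line_to(handle_tcp(0)-[0,0,.004],velocity=.05,stop_force=10)
print(ctrl.get_gripper_width(),ctrl.get_force()); ctrl.let_go(); up(.3)
mv([.5,-.1,.35],CY2)
P=cloud("scene"); print(ctrl.get_time())
for nm,b in dict(boards=((.2,.8),(.23,.5),(.009,.03)),lid=((.4,.7),(-.05,.25),(.06,.086)),handle=((.4,.7),(.0,.25),(.095,.13))).items():
    print(nm); show(blobs(crop(P,*b),amin=15))
L=crop(P,(.45,.63),(.0,.2),(.07,.086)); A=np.c_[L[:,:2],np.ones(len(L))]; print("lid plane",np.linalg.lstsq(A,L[:,2],rcond=None)[0])
```

```text
h
[0.6643 0.1038 1.5123 0.1097 0.0461 0.2033]
True
-9.709880619775422e-05
8.092255710178482e-05 [ 0.42562135 -0.5481057  -0.00914558]
51.925
boards
[ 0.3822  0.3326 -1.5423  0.1407  0.0553  0.0142]
[ 0.4993  0.33   -1.4801  0.1405  0.0548  0.0143]
[ 0.6218  0.3363 -1.5184  0.1403  0.0535  0.0144]
lid
[0.5305 0.1065 1.5075 0.2412 0.1358 0.0682]
[0.623  0.1023 1.5104 0.2422 0.0068 0.0771]
handle
[0.6306 0.1116 1.5337 0.2231 0.0125 0.1115]
lid plane [ 0.04687628 -0.00413044  0.04922461]
```

Run:
```python
from h import *
p=ctrl.camera("side");cv2.imwrite("pics/c3.png",cv2.resize(p["pixels"][90:270,230:430,::-1],None,fx=3,fy=3))
P=cloud("scene")
Q=P-np.r_[CH,0]; L=np.c_[Q[:,:2]@ex,Q[:,:2]@ey,P[:,2]]
for a,b in ((-.11,-.04),(.04,.11)):
  q=crop(L,(-.0,.16),(a,b),(.09,.26)); 
  c=np.polyfit(q[:,2],q[:,0],1); print(len(q),c,"angle",np.pi/2+np.arctan(c[0]),q[:,2].max())
q=crop(L,(.0,.16),(-.035,.035),(.1,.26)); r=q[:,0]-np.polyval(c,q[:,2]); h=q[r>.024]; print(len(h),h.mean(0),h.min(0),h.max(0), r.max())
```

```text
888 [0.16583455 0.07259487] angle 1.735135267902414 0.2201109623449553
1047 [0.16650328 0.0723192 ] angle 1.735786029924265 0.22153850966851008
187 [0.14098468 0.00400533 0.20015396] [ 0.13023373 -0.01692813  0.18863393] [0.14767194 0.02313395 0.20495034] 0.042623797631831634
```

View pics/c3.png

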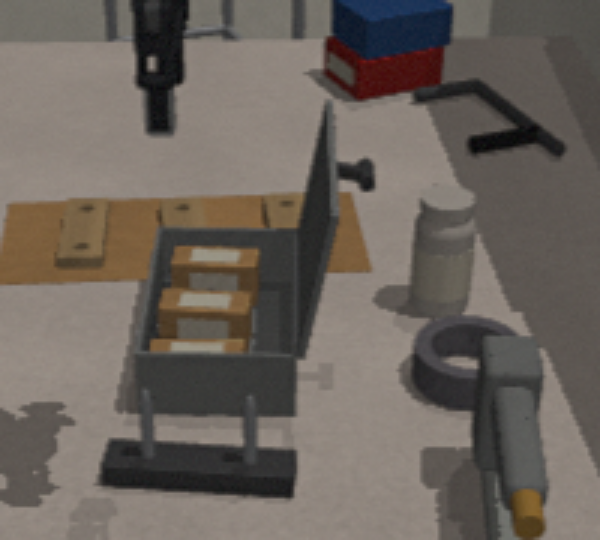

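The lid now leans at 1.735 rad, against its stop. It was knocked there, so the grasp at 1.4 rad missed the handle. I'll grasp it at the measured angle and bring it down.

Run:
```python
from h import *
a0=1.735; p=handle_tcp(a0)+np.r_[.002*ey,0]; mv(p+[0,0,.12],CY2)
s=ctrl.line_to(p,velocity=.15,stop_force=10); ctrl.clamp(30); w=ctrl.get_gripper_width(); print(s,w)
if .03<w<.05:
    for a in np.linspace(a0,0,13)[1:]: ctrl.line_to(handle_tcp(a)+np.r_[.002*ey,0],velocity=.12)
    ctrl.line_to(handle_tcp(0)-[0,0,.004],velocity=.05,stop_force=10)
    print(ctrl.get_gripper_width(),ctrl.get_force())
ctrl.let_go(); up(.3); mv([.5,-.1,.35],CY2)
P=cloud("scene"); print(ctrl.get_time())
for nm,b in dict(boards=((.2,.8),(.23,.5),(.009,.03)),lid=((.4,.7),(-.05,.25),(.07,.086)),handle=((.4,.7),(.0,.25),(.095,.13))).items():
    print(nm); show(blobs(crop(P,*b),amin=15))
L=crop(P,(.45,.63),(.0,.2),(.07,.086)); A=np.c_[L[:,:2],np.ones(len(L))]; print("lid plane",np.linalg.lstsq(A,L[:,2],rcond=None)[0])
```

```text
False 0.03929351754235428
0.039084690461537 [-8.20875147  4.8537353   2.3935553 ]
60.8167
boards
[ 0.3824  0.3327 -1.5627  0.1403  0.0551  0.0143]
[ 0.4991  0.3302 -1.474   0.141   0.0534  0.0144]
[ 0.6064  0.3586 -1.5116  0.1402  0.053   0.0144]
lid
[0.5424 0.1065 1.5169 0.2443 0.1614 0.0772]
handle
[0.4818 0.1101 1.5178 0.0398 0.0176 0.1136]
lid plane [-0.00642229  0.0017872   0.08045482]
```

The lid is shut again: its top plane and handle height match the start. Board 3 was nudged and has been re-measured. Next I'll refine the carrier and board poses with the wrist camera.

```bash
cat >> h.py <<'E'
def wcloud(save=None):
    p=ctrl.camera("wrist")
    if save: cv2.imwrite(save,p["pixels"][:,:,::-1])
    z=p["z_map"]; v,u=np.nonzero(z>0); K=p["mtx"]
    a=(u-K[0,2])/K[0,0]; b=(v-K[1,2])/K[1,1]; th=np.hypot(a,b); k=z[v,u]*np.where(th>1e-6,np.tan(th)/np.maximum(th,1e-6),1)
    ok=th<1.2
    return (np.c_[a*k,b*k,z[v,u]]@p["rotation"].T+p["position"])[ok]
CA=np.array([.5157,-.1067]); CAY=-.146
E
python3 - <<'E'
from h import *
mv(np.r_[CA,.25],CAY+np.pi/2); P=wcloud("pics/w2.png"); p=ctrl.camera("wrist"); print(p["position"],p["rotation"],p["mtx"],ctrl.get_tool_pos(),ctrl.get_orientation())
print("carr");show(blobs(crop(P,(.4,.65),(-.2,-.03),(.018,.03)))); print("dow");show(blobs(crop(P,(.4,.65),(-.2,-.03),(.085,.12)),amin=5))
mv([.38,.33,.25],0.); P=wcloud("pics/w3.png"); print("boards");show(blobs(crop(P,(.2,.8),(.2,.5),(.009,.03))))
mv([.5,.33,.25],0.); P=wcloud(); print("boards");show(blobs(crop(P,(.2,.8),(.2,.5),(.009,.03)))); print(ctrl.get_time())
E
```

```text
[ 0.4357011  -0.09375056  0.38573551] [[ 1.43387008e-01  9.38643012e-01  3.13670944e-01]
 [ 9.89666618e-01 -1.36118922e-01 -4.50735414e-02]
 [ 3.88586050e-04  3.16892623e-01 -9.48461341e-01]] [[309.70691629   0.         317.71467126]
 [  0.         309.70691629 205.25521501]
 [  0.           0.           1.        ]] [ 0.51656021 -0.10620007  0.25156493] [[-9.89593641e-01  1.43874297e-01  2.14771293e-03]
 [ 1.43874818e-01  9.89595892e-01  8.92321795e-05]
 [-2.11252968e-03  3.97305405e-04 -9.99997690e-01]]
carr
[ 0.5152 -0.1055 -0.1367  0.169   0.0401  0.0251]
dow
[ 0.4711 -0.0998 -0.1388  0.0111  0.0106  0.09  ]
[ 0.5595 -0.112   1.392   0.0106  0.0098  0.0891]
boards
[ 0.3806  0.3325 -1.5629  0.1403  0.0499  0.0152]
[ 0.498   0.3291 -1.4733  0.1405  0.0516  0.0151]
[0.478  0.2151 1.5316 0.0302 0.0171 0.02  ]
[ 0.6047  0.358  -1.5013  0.1412  0.0525  0.0151]
boards
[ 0.3809  0.332  -1.5622  0.1415  0.0519  0.0151]
[ 0.498   0.3295 -1.4724  0.1416  0.0511  0.0152]
[ 0.6049  0.358  -1.5109  0.141   0.0516  0.0151]
63.7333
```

View pics/w2.png

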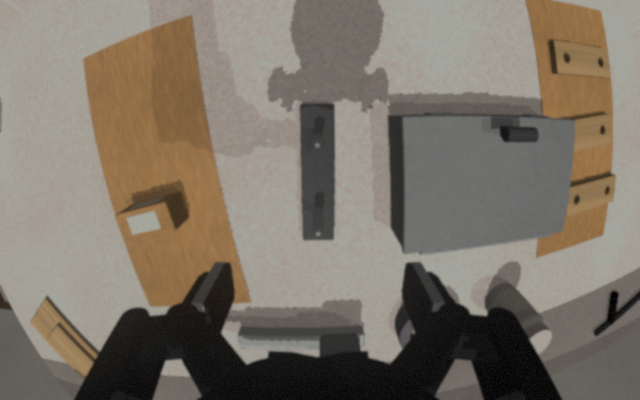

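View pics/w3.png

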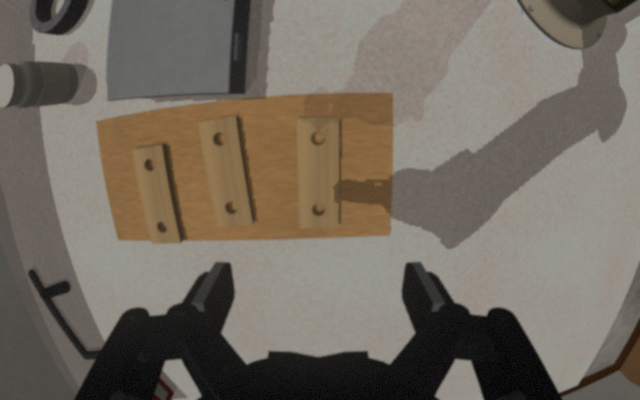

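The first wrist picture shows the carrier at (318,172) with both dowels. The second shows the three boards at (158,193), (227,170) and (319,172). The wrist figures agree with each other and with the known sizes. Next I'll pick the first board and check how it sits in the hand before fitting it.

```bash
cat >> h.py <<'E'
CA=np.array([.5153,-.1057]); CAY=-.1375
def inhand(save=None):
    ctrl.dwell(.3); T=ctrl.get_tool_pos(); M=ctrl.get_orientation(); L=(wcloud(save)-T)@M
    q=L[(np.abs(L[:,1])<.017)&(np.abs(L[:,0])<.09)&(np.abs(L[:,2]+.007)<.012)]
    if len(q)<20: return None
    lo,hi=np.percentile(q[:,0],[.5,99.5]); return lo,hi,(lo+hi)/2,hi-lo,np.median(q[:,2]),len(q)
def pickboard(b):
    n=b[2]-np.pi/2; t=np.r_[b[:2],.008]
    mv(t+[0,0,.1],n); print("down",ctrl.line_to(t,velocity=.15,stop_force=12),ctrl.get_tool_pos())
    ctrl.clamp(40); print("w",ctrl.get_gripper_width()); up(.2)
    mv(np.r_[CA,.16],CAY+np.pi/2); print("held",ctrl.get_gripper_width())
def place(k,dx=0):
    "dx: board centre offset along tool x"
    M=ctrl.get_orientation(); c=CA-dx*M[:2,0]; z0=.025+.015*k
    ctrl.line_to(np.r_[c,.125],velocity=.15); ctrl.dwell(.2); e=ctrl.get_tool_pos()[:2]-c; print("err",np.round(e,4))
    c2=c-e
    print("ins",ctrl.line_to(np.r_[c2,z0+.008+.005],velocity=.06,stop_force=15),ctrl.get_tool_pos(),np.round(ctrl.get_force(),1))
E
python3 - <<'E'
from h import *
mv([.5,.33,.25],0.); ctrl.dwell(.3); P=wcloud(); b=sorted(blobs(crop(P,(.2,.8),(.25,.5),(.009,.03)))); show(b)
pickboard(b[0]); print(inhand("pics/w4.png"),ctrl.get_tool_pos(),ctrl.get_time())
E
```

```text
[ 0.381   0.3322 -1.5645  0.1407  0.0514  0.0152]
[ 0.4981  0.3296 -1.4743  0.1414  0.0512  0.0152]
[ 0.6049  0.3579 -1.5096  0.1407  0.0516  0.0151]
down False [0.38162031 0.33239819 0.00864872]
w 0.04894865968588945
held 0.04878435035045577
(np.float64(-0.05169948017138429), np.float64(0.07143291679807301), np.float64(0.009866718313344361), np.float64(0.1231323969694573), np.float64(-0.006096870654460551), 15485) [ 0.51540475 -0.10526694  0.16004754] 69.175
```

View pics/w4.png

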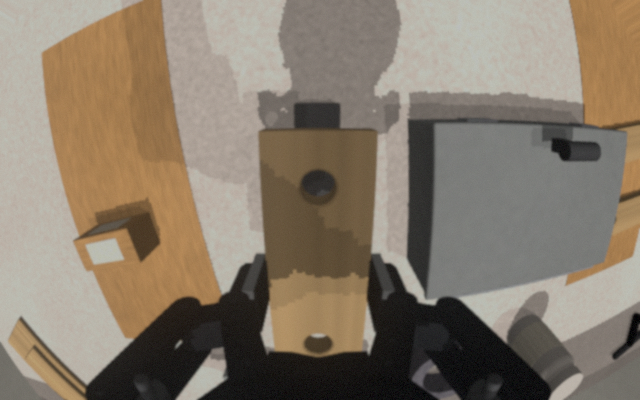

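The picture shows the board gripped square, with its far end at (318,130) and its hole at (318,186) over the carrier. The end lies 71.4 mm from the TCP, so it is about 1 mm off centre. I'll insert it with that correction.

Run:
```python
from h import *
h=inhand(); dx=h[1]-.0703; print("dx",dx); place(0,dx)
p=ctrl.camera("side"); cv2.imwrite("pics/b1.png",cv2.resize(p["pixels"][170:290,220:380,::-1],None,fx=4,fy=4))
```

```text
dx 0.0011264530094117348
err [ 0.0004 -0.0001]
ins False [ 0.51624665 -0.10577225  0.03831218] [ 0.4  0.5 -1.2]
```

View pics/b1.png

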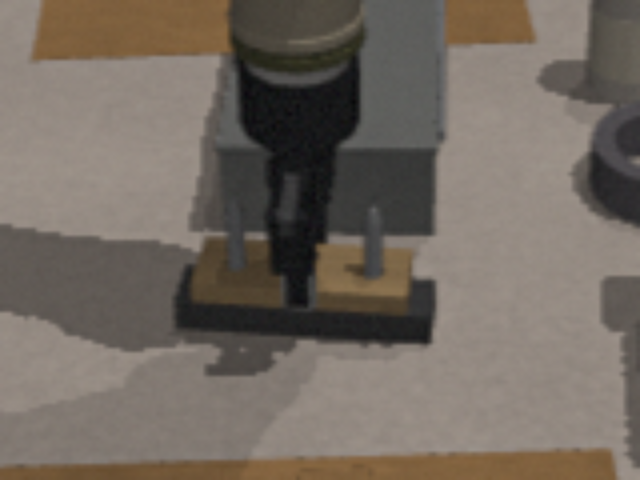

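The picture shows the board over both dowels, at (236,235) and (374,240), with no force building up. I'll release it and repeat for the other two with the same checks.

Run:
```python
from h import *
ctrl.let_go(); up(.25)
for k in (1,2):
    mv([.55,.34,.25],0.); ctrl.dwell(.3); b=sorted(blobs(crop(wcloud(),(.2,.8),(.25,.5),(.009,.03)))); show(b)
    pickboard(b[0]); h=inhand(); print(np.round(h,4)); dx=h[1]-.0703
    if ctrl.get_gripper_width()<.045 or abs(dx)>.008: print("CHECK"); break
    place(k,dx)
    if abs(ctrl.get_tool_pos()[2]-(.038+.015*k))>.004: print("STUCK"); break
    ctrl.let_go(); up(.25)
    mv(np.r_[CA,.25],CAY+np.pi/2); ctrl.dwell(.3); P=wcloud("pics/w%d.png"%(5+k)); z=.04+.015*k
    show(blobs(crop(P,(.4,.65),(-.2,-.03),(z-.006,z+.006)))); print(ctrl.get_time())
```

```text
[ 0.4983  0.3294 -1.4769  0.1407  0.0513  0.0152]
[ 0.6051  0.3583 -1.5113  0.1419  0.0513  0.0152]
down False [0.49900671 0.32981611 0.00893753]
w 0.049116661118379375
held 0.04898280913651093
[-5.2000e-02  7.1200e-02  9.6000e-03  1.2310e-01 -6.1000e-03  1.5445e+04]
err [ 0.0004 -0.0001]
ins False [ 0.51593717 -0.10573938  0.05333967] [-0.8  0.9 -0.1]
[ 0.5159 -0.105  -0.1341  0.1404  0.0501  0.0552]
83.525
[ 0.6051  0.3583 -1.5111  0.1416  0.0512  0.0152]
down False [0.60567734 0.3587717  0.00917317]
w 0.04884794786247117
held 0.04882105334070238
[-5.180e-02  7.130e-02  9.700e-03  1.232e-01 -6.100e-03  1.542e+04]
err [ 0.0004 -0.0001]
ins False [ 0.51611211 -0.105817    0.0682634 ] [-0.3 -0.2 -1.2]
[ 0.5152 -0.1048 -0.1368  0.14    0.0507  0.0702]
93.8
```

Run:
```python
from h import *
mv([.45,-.1,.4],CY2); ctrl.dwell(.5)
p=ctrl.camera("side"); cv2.imwrite("pics/fin.png",cv2.resize(p["pixels"][110:350,180:440,::-1],None,fx=2,fy=2))
P=cloud("scene"); L=crop(P,(.48,.62),(.02,.19),(.072,.084)); print("lid",np.linalg.lstsq(np.c_[L[:,:2],np.ones(len(L))],L[:,2],rcond=None)[0],np.median(L[:,2]))
show(blobs(crop(P,(.4,.7),(.0,.25),(.095,.13)),amin=15)); show(blobs(crop(P,(.4,.65),(-.2,-.03),(.064,.074)))); show(blobs(crop(P,(.3,.7),(-.5,-.22),(.0465,.06))))
```

```text
lid [-0.00297132  0.00223248  0.07861177] 0.07718271249392372
[ 0.4822  0.1102 -1.5422  0.0402  0.0165  0.1139]
[ 0.516  -0.1043 -0.1414  0.143   0.0521  0.069 ]
[ 0.537  -0.3378 -1.4913  0.092   0.0415  0.0491]
```

View pics/fin.png

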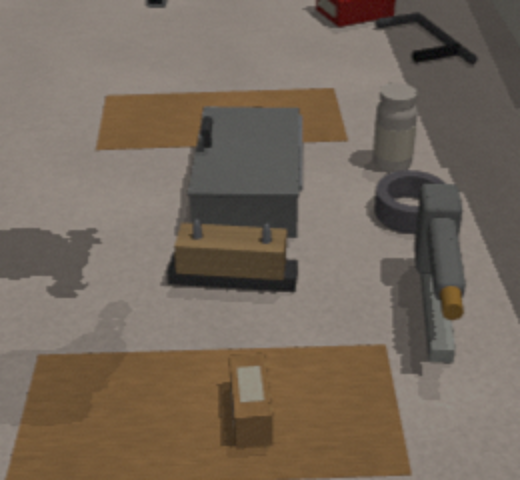

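The picture shows three boards stacked flat on the dowels at (232,250), the lid shut at (247,150) and the fourth carton on the mat at (250,400). The stapler, tape roll and glue jar are where they were. I'm handing in.

```bash
python3 -c "
from workcell import ctrl
print(ctrl.finish_job())"
```

```text
the job is handed in; nothing more can be done
None
```

I handed the job in at about 95 s: all three boards lie flat over both dowels, three cartons are in the shut chest and the fourth is on the bench. The lid stood up by itself before loading; it was later knocked back to its stop and I missed the handle once, then shut it normally.

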